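# Sort the jumble on the worktop

## Robot

A 6-joint arm with a two-finger parallel gripper is mounted at the origin on a cart in front of the work surface, level with it; the furniture and walls round the work are solid. World frame = base frame: x ahead of the robot, y to its left, z up, the work surface at z = 0. Lengths are in m, angles in degrees, forces in N, time in s.
With the tool pointing down it reaches from about 0.375 to 0.925 m from the base axis. Payload 5.7 kg.
Tool frame: the origin (TCP) lies at the centre of the arm's flange, where the gripper is bolted on; the fingertips stand 182 mm ahead of it and the grasp point (between the pads) lies 163 mm ahead of it; x points along the fingers, z is the direction in which the jaws open and shut, and the axes are right-handed (so a half turn about x gives the same grasp; the last joint's range is limited). The gripper opens to 88 mm and grips with 3 to 60 N. Pads are 20 mm wide; open, the fingers measure 115 mm over their backs; the gripper's body (75 mm by 178 mm) begins 61 mm behind the grasp point.
Start: joints at [-79.819, 20.558, 86.54, -0, 72.909, -6.595], TCP at [0.173, -0.574, 0.405] pointing down, gripper open.
Joint ranges: [-170.27, 170.27], [-57.76, 135], [12.27, 136.19], [-55.21, 235.2], [11.17, 155.16], [-170.74, 170.74]. Speed limits (degrees/s): [136.94, 136.94, 180, 180, 180, 180].

## Interface

Orientations are given as [roll, pitch, yaw] about the fixed x, y, z axes, in that order (R = Rz(yaw) Ry(pitch) Rx(roll)).
In Python, from rig import read_state, get_image, camera_model, close_job, boxes_of, regions_of, pinpoint gives the robot as it stands.
- The arm moves only by the tool arm_command, never from a script. Its argument "commands" is a list of rows, each an object with "offset": the shift along the tool's x, y, z in cm, a list of three; "turn": the turn about the tool's x in degrees; "jaw": the closure, from 0 (fully open) to 1 (shut). A call has exactly 10 rows; each row is the pose to reach, as a shift and turn from the pose commanded when the call began, along the tool's axes at that moment; what a row does not reach only later rows make up. A row lasts 1/10 s, in which the tool goes at most 50 mm and 8.59 degrees, less where a joint would pass 70% of its speed; a pose out of reach is approached as far as the arm can. A call with a gripper value outside its range is refused whole. The fingers move at their own pace and stop on an object; "newtons" is the grip in N (left out, the last holds). Time passes only in rows, so rows that repeat a pose let the fingers close, or fill a call up. It gives the time, the measured TCP pose, the force and the opening at its end, in the units of the state.
- read_state(): the state, without advancing time (a new reading comes with each control period).
- get_image(name): name is "scene" or "top" or "wrist"; returns (picture, depth): 480x640x3 uint8, blue, green, red; 480x640 float32, m along the optical axis (not along the pixel's ray), 0 where there is no reading.
- camera_model(name): a dict with "K" (3x3 intrinsics, pixels), "k1" (the pictures are not rectified: a ray, as slopes to the right and down, at radius r is drawn at 1 + k1 r^2 times it, then the intrinsics apply), "pose" (4x4, takes a point from camera to world coordinates). Camera axes: x right, y down, z forward; pixel columns grow to the right and rows downward; lengths in m; the calibration is good to about 2 mm. A picture is of the moment at which its call begins: read the wrist's pose just before it. camera_model takes no time and is no camera call; for the wrist camera it gives the pose at the moment of the call.
- close_job(): hands the job in, once; it reports no verdict.
Trained networks look in the newest picture that a camera, given by its name, has taken for a name from the list of things; names that differ only in an ending like _2 or _b are one class to them, and where a whole thing is asked for, a point or a joint stands for the part that bears it (a point fixed in the world has none). Each returns a list of dicts, best first, with "conf" (0 to 1); they miss things now and then, are a little off and sometimes report something else, mostly with a low value. They report only what shows in the picture. A call takes as long as a camera call. They do not tell look-alikes from the thing itself.
- boxes_of(camera, target): "xyz" ([x, y, z] in m, in world coordinates, good to about 4 mm: the middle of the surface that is visible of it).
- regions_of(camera, target): "pixels" (480x640 bool, what is visible of it).
- pinpoint(camera, target): "xyz" ([x, y, z] in m, in world coordinates, good to about 4 mm: a listed point, or the origin of a listed thing).
The state is a dict: "clock": time; "qpos": joint angles; "joint_velocities": joint speeds; "tau": joint torques, N m; "tcp_pos": TCP position; "tcp_rot": TCP orientation; "ft_force": force on the tool from outside, world axes, zero at the start; "wrist_torque": the same for the moment, N m; "opening": finger opening in m.
Only numpy, scipy, OpenCV 4.12 (cv2) and the standard library are available. Lean on these libraries where they do the work, as an engineer would, in place of code of your own. Each camera call takes 0.05 s, during which the arm holds its last target.

## Task

Sort the small things lying about on the worktop: stand the two slim spice jars upright, wholly on the round wooden stand, lay both teaspoons down inside the grey caddy, and lay the wooden peg flat in the small wooden box. Do not knock the jars over, and leave the flat tin and the mug where they are.

Things in the scene. Friction and masses are not known exactly. Their poses are not given: they have to be found in the camera images.
- stand: Low round wooden stand, a flat disc 170 mm across and 14 mm high with no rim; it does not move. Origin: centre of the underside, z up. Its top is 14 mm above its origin.
- caddy: Grey plastic open caddy, 112 x 186 mm outside, 52 mm high, long side along its own y; it does not move. Origin: centre of the underside, z up. Inside 88 mm (x) by 162 mm (y), inner floor 3 mm above its origin.
- peg_box: Small open box of light wood, 130 (x) x 100 (y) mm outside, 34 mm high, walls 6 mm, inner floor about 6 mm above its origin; it does not move. Origin: centre of the underside, z up.
- spice_jar: Spice jar: slim clear glass jar, 43 mm across and 106 mm tall, with a round red screw cap 43 mm across (the top 20 mm). Stands upright, about 0.11 kg. Origin: centre of the underside, z up.
- salt_jar: The other spice jar: slim clear glass jar, 40 mm across and 105 mm tall, with a round black screw cap 40 mm across (the top 20 mm). Stands upright, about 0.11 kg. Origin: centre of the underside, z up.
- spoon_a: Steel teaspoon lying flat, 130 mm long along its own x (bowl at +x, handle end at -x), 26 mm wide at the bowl, 11 mm high, about 20 g. Origin: middle of its length, on the underside, z up. Pinch it across its width 10 to 35 mm from the origin towards the bowl, with the fingertips almost on the worktop: it behaves there as a solid 21 to 25 mm wide, widest about 5 mm above the surface and narrowing upwards.
- spoon_b: A second teaspoon, just like spoon_a, same axes.
- peg: Wooden clothes peg used for closing bags, lying flat: 15 mm wide (x), 72 mm long (along its own y), 12 mm high, about 15 g. Origin: centre of the underside, z up.
- tuna: Bystander: flat round food tin, 86 mm across, 40 mm high. Origin: centre of the underside, z up.
- mug: Bystander: white mug, 100 mm tall, 85 mm across with a handle on one side. Origin: centre of the underside, z up.
Things that resemble listed ones, but are neither listed nor needed, are in the scene too. Leave any purple look-alike of the spice_jar alone.

How it is judged (in metres and radians):
At the end, for the whole second after the job is handed in: Both jars upright (0.12 rad) on the stand, centres within 65 mm of its centre; both spoons in the caddy, centres at most 35 mm above its base, slope under 0.3 rad; peg in the small box, at most 26 mm above its base, slope under 0.25 rad; all released and at rest (horizontal distance between each of spice_jar, salt_jar and stand below 0.065 m and angle between each of spice_jar, salt_jar's own z axis and vertical below 0.12 rad and z of spice_jar in the frame of stand between 0.009 and 0.022 m and z of salt_jar in the frame of stand between 0.009 and 0.022 m and x of spoon_a in the frame of caddy between -0.044 and 0.044 m and y of spoon_a in the frame of caddy between -0.081 and 0.081 m and z of spoon_a in the frame of caddy between -0.002 and 0.035 m and angle between spoon_a's own x axis and vertical between 1.27 and 1.87 rad and x of spoon_b in the frame of caddy between -0.044 and 0.044 m and y of spoon_b in the frame of caddy between -0.081 and 0.081 m and z of spoon_b in the frame of caddy between -0.002 and 0.035 m and angle between spoon_b's own x axis and vertical between 1.27 and 1.87 rad and x of peg in the frame of peg_box between -0.059 and 0.059 m and y of peg in the frame of peg_box between -0.044 and 0.044 m and z of peg in the frame of peg_box between 0 and 0.026 m and angle between peg's own y axis and vertical between 1.32 and 1.82 rad and linear speed of each of spice_jar, salt_jar, spoon_a, spoon_b, peg below 0.02 m/s and angular speed of each of spice_jar, salt_jar, spoon_a, spoon_b, peg below 0.3 rad/s and contact force between each of spice_jar, salt_jar, spoon_a, spoon_b, peg and the fingers below 0.1 N); the robot touches nothing.
It fails at once if the flat tin is pushed more than 25 mm or tipped (distance of tuna from where it was at the start of the episode above 0.025 m or angle between tuna's own z axis and vertical above 0.3 rad).
It fails at once if the mug is pushed more than 25 mm or tipped (distance of mug from where it was at the start of the episode above 0.025 m or angle between mug's own z axis and vertical above 0.3 rad).
It fails at once if a spice jar is knocked over (angle between any of spice_jar, salt_jar's own z axis and vertical above 0.8 rad).
It also fails if it takes over 144 s, if anything falls off the work surface, if the arm or the gripper's body presses on something with over 40 N, if the wrist force passes 120 N, or if a joint passes its speed limit or range.

## Working session

There is one attempt and no reset: what is moved stays moved. The work goes in short steps, Python scripts to look and compute and a tool call to move; the robot and the scene stay as the last step left them, time stands still between calls to the robot, and variables do not carry over. Pictures are saved under pics/ and viewed, and the job is handed in when it is done.

Besides the shell and the picture viewer there is one more tool, called after ">>>" as name([rows], argument=value, ...), one row to a line, values as JSON. arm_command: Moves the arm, as the interface text tells. Its arguments: {"type":"object","properties":{"commands":{"type":"array"},"newtons":{"type":"number"}},"required":["commands"]}

```bash
mkdir -p pics; ls
python3 - <<'E'
from rig import *
import cv2,numpy as np
print(read_state())
for n in ("scene","top"):
    p,d=get_image(n); cv2.imwrite(f"pics/{n}0.png",p); np.save(f"/tmp/{n}_d.npy",d)
    print(n,camera_model(n))
    for t in "stand caddy peg_box spice_jar salt_jar spoon_a peg tuna mug".split():
        print(n,t,[(np.round(r["xyz"],3).tolist(),round(r["conf"],2)) for r in pinpoint(n,t)])
E
```

```text
pics
{'clock': 0.0, 'qpos': array([-7.98195226e+01,  2.05970073e+01,  8.65987154e+01, -4.47836551e-04,
        7.29077099e+01, -6.59513829e+00]), 'joint_velocities': array([-0.06420097, -0.06122961,  0.01570757,  0.07167813, -0.03010299,
        0.06907441]), 'tau': array([-1.30568289e-03, -5.15383244e+01, -2.70730394e+01,  6.71619759e-02,
        3.47485486e-02, -1.26728496e-04]), 'tcp_pos': array([ 0.17309781, -0.57411248,  0.40382074]), 'tcp_rot': array([173.64184759,  89.89656652, 100.4175953 ]), 'ft_force': array([-0.362666  ,  0.41130229, -0.2027034 ]), 'wrist_torque': array([0.05614531, 0.01793888, 0.00113525]), 'opening': 0.08778823915270326}
scene {'K': array([[441.49253995,   0.        , 320.58627757],
       [  0.        , 441.49253995, 242.16348315],
       [  0.        ,   0.        ,   1.        ]]), 'k1': 0.017063362948904325, 'pose': array([[-0.83961055, -0.3897149 ,  0.37838661,  0.18729391],
       [-0.54302092,  0.58487817, -0.60253283,  0.58043925],
       [ 0.01350595, -0.71136476, -0.70269322,  0.79401953],
       [ 0.        ,  0.        ,  0.        ,  1.     
[... 802 characters left out ...]
2, -0.9687035 ,  1.34056675],
       [ 0.        ,  0.        ,  0.        ,  1.        ]])}
top stand [([0.463, -0.023, -0.003], 0.88), ([0.443, -0.401, 0.003], 0.43)]
top caddy [([0.447, -0.402, 0.003], 0.97)]
top peg_box [([0.462, -0.213, 0.001], 0.86)]
top spice_jar [([0.538, 0.313, -0.001], 0.92), ([0.682, 0.286, -0.004], 0.65), ([0.463, -0.024, -0.002], 0.38)]
top salt_jar [([0.413, 0.182, -0.0], 0.68), ([0.621, 0.181, -0.001], 0.29)]
top spoon_a [([0.622, 0.182, -0.0], 0.62), ([0.518, 0.193, 0.005], 0.61)]
top peg [([0.41, 0.303, 0.004], 0.67)]
top tuna [([0.769, 0.166, -0.0], 0.91), ([0.778, 0.032, 0.002], 0.66)]
top mug [([0.778, 0.036, 0.004], 0.87), ([0.446, -0.401, 0.001], 0.59)]
```

View pics/scene0.png

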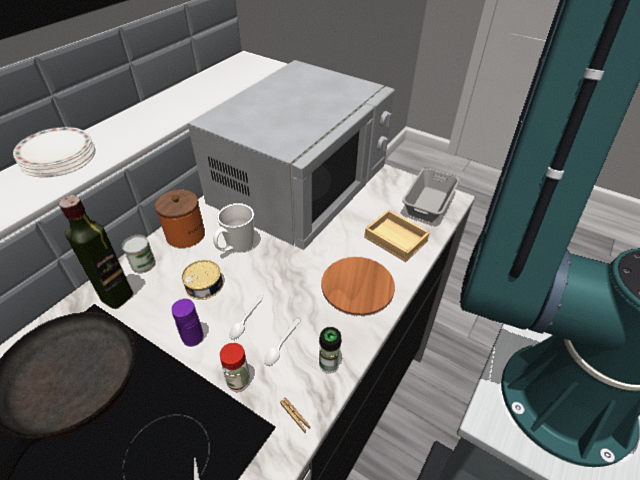

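View pics/top0.png

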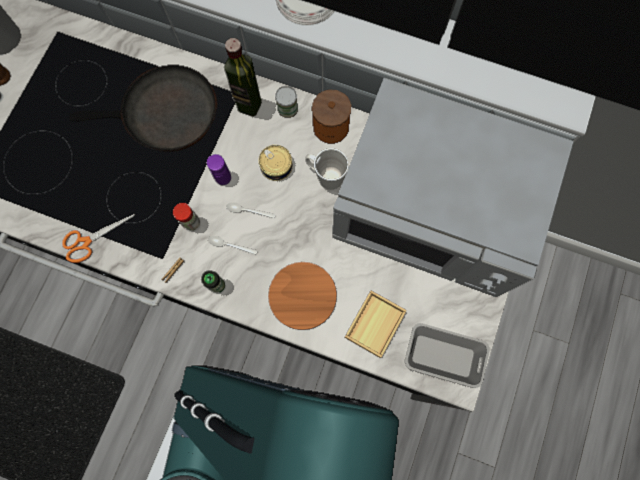

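Candidates (top view):
- Red-capped jar at (184,213) is spice_jar. The purple jar at (219,170) is a look-alike, so I leave it alone.
- Dark/green-capped jar at (212,281) is salt_jar. The bottle, the pot and the canister at (286,100) are other things.
- Spoons are at (247,211) and (233,245).
- Peg is at (174,270). The scissors at (85,240) are not needed.

I'll check these in close crops and measure the orientations.

```bash
cat > h.py <<'E'
from rig import *
import cv2,numpy as np
from scipy.spatial.transform import Rotation as Ro
def world(cam,mask,d,cm=None):
    m=cm or camera_model(cam); K=m["K"]; v,u=np.nonzero(mask&(d>0))
    x=(u-K[0,2])/K[0,0]; y=(v-K[1,2])/K[1,1]
    xd,yd=x.copy(),y.copy()
    for _ in range(5):
        s=1+m["k1"]*(x*x+y*y); x,y=xd/s,yd/s
    z=d[v,u]; P=np.c_[x*z,y*z,z]
    return P@m["pose"][:3,:3].T+m["pose"][:3,3]
def rect(P):
    c,s,a=cv2.minAreaRect((P[:,:2]*1000).astype(np.float32))
    if s[0]<s[1]: s=(s[1],s[0]); a+=90
    return np.round(c,1),np.round(s,1),round(((a+90)%180)-90,1)  # angle of long axis, deg
def go(gx,gy,gz,jaw,pos=None,R=None):
    """grasp point target, jaw axis angle (deg, mod 180) -> offset cm and turn"""
    s=read_state(); pos=s["tcp_pos"] if pos is None else np.array(pos)
    R=Ro.from_euler("xyz",s["tcp_rot"],degrees=True).as_matrix() if R is None else R
    t=np.array([gx,gy,gz+0.163]); off=R.T@(t-pos)*100
    zc=np.degrees(np.arctan2(R[1,2],R[0,2])); dj=((jaw-zc+90)%180)-90
    # tool x down: positive turn about x => negative yaw
    print("off",np.round(off,2),"turn",round(-dj,1),"dist",round(np.linalg.norm(off)/100,3),"jawnow",round(zc,1),"grasp",np.round(pos-[0,0,.163],4),"q6",round(s["qpos"][5],1), "open",round(s["opening"],4))
E
python3 - <<'E'
from h import *
p,d=get_image("top")
for t in "stand caddy peg_box spice_jar salt_jar spoon_a peg".split():
    for r in regions_of("top",t)[:3]:
        if r["conf"]<.25: continue
        P=world("top",r["pixels"],d); P=P[P[:,2]>-0.02]
        print(t,round(r["conf"],2),len(P),*rect(P),"zmax",np.round(np.percentile(P[:,2],[5,50,97]),3))
c=p[130:310,140:300]; cv2.imwrite("pics/crop1.png",cv2.resize(c,None,fx=3.3,fy=3.3,interpolation=cv2.INTER_CUBIC))
s,_=get_image("scene"); c=s[280:450,150:350]; cv2.imwrite("pics/crop2.png",cv2.resize(c,None,fx=3.5,fy=3.5,interpolation=cv2.INTER_CUBIC))
go(0.538,0.31,0.2,0)
E
```

```text
stand 0.91 3701 [463.1 -21.3] [170.  167.7] 20.5 zmax [0.009 0.014 0.02 ]
caddy 0.72 231 [626.1 183.4] [126.3  25.8] -77.6 zmax [-0.     0.006  0.013]
caddy 0.67 3874 [ 451.3 -402.9] [202.3 122.2] -85.2 zmax [-0.001  0.011  0.055]
peg_box 0.67 2320 [ 462.7 -216.9] [137.7 105.7] -9.1 zmax [0.002 0.008 0.037]
spice_jar 0.96 506 [680.7 285. ] [43.5 42.4] 20.7 zmax [0.011 0.093 0.111]
spice_jar 0.82 470 [536.3 308.3] [42.2 41.9] 82.6 zmax [0.02  0.1   0.111]
salt_jar 0.89 425 [417.1 189.1] [52.5 51.5] -2.2 zmax [0.004 0.102 0.11 ]
salt_jar 0.59 2289 [ 461.8 -216.4] [139.5 103.9] -9.3 zmax [0.002 0.008 0.037]
spoon_a 0.76 221 [524.7 191.9] [126.7  26.4] -81.2 zmax [0.    0.006 0.013]
spoon_a 0.46 197 [625.9 185.3] [122.6  25.8] -77.3 zmax [-0.001  0.006  0.013]
peg 0.74 163 [412.1 307.5] [66.  21.3] -15.3 zmax [0.002 0.01  0.016]
off [  4.17  60.46 -74.15] turn -73.2 dist 0.958 jawnow -73.2 grasp [ 0.1732 -0.5745  0.2416] q6 -6.6 open 0.088
```

```bash
python3 -c "
import cv2,numpy as np
a=cv2.imread('pics/crop1.png');b=cv2.imread('pics/crop2.png');print(a.shape,b.shape)"
```

```text
(594, 528, 3) (595, 700, 3)
```

View pics/crop1.png

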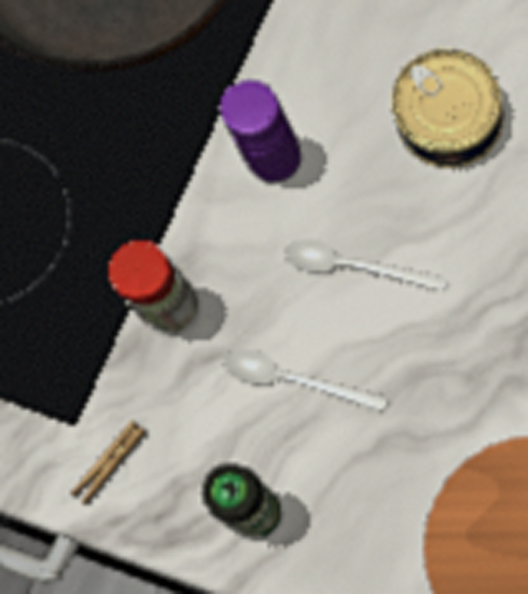

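View pics/crop2.png

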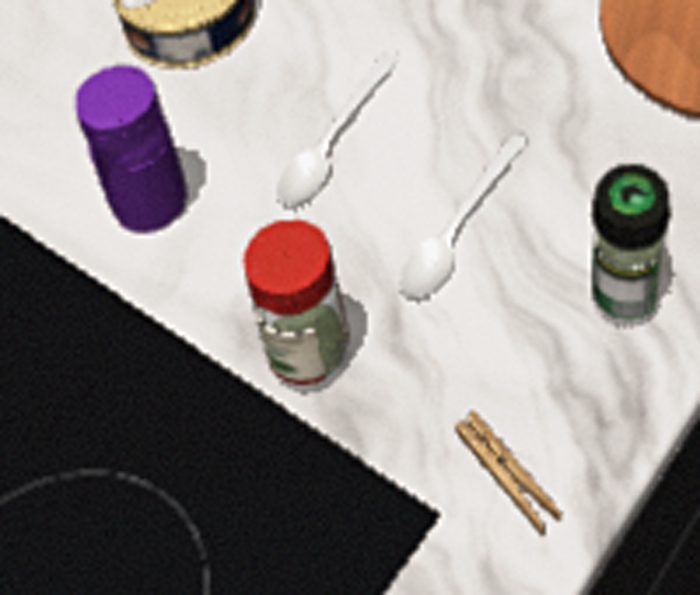

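The red cap at (184,213) is spice_jar and the black cap with the green label at (212,281) is salt_jar. The purple one at (219,170) stays. Both spoon bowls point towards +y. Next I'll refine the positions from the depth data.

Run:
```python
from h import *
for cam in ("top","scene"):
    p,d=get_image(cam); P=world(cam,np.ones((480,640),bool),d)
    for n,c,z in (("salt",(.412,.183),.098),("spice",(.5385,.31),.098),("purple",(.682,.286),.098)):
        Q=P[(np.hypot(P[:,0]-c[0],P[:,1]-c[1])<.04)&(P[:,2]>z)]
        (e,r)=cv2.minEnclosingCircle((Q[:,:2]*1000).astype(np.float32)); print(cam,n,len(Q),Q.mean(0).round(4),np.round(e,1),round(r,1))
    for n,c in (("stand",(.463,-.022)),):
        Q=P[(np.hypot(P[:,0]-c[0],P[:,1]-c[1])<.1)&(P[:,2]>.009)&(P[:,2]<.02)]
        print(cam,n,cv2.minEnclosingCircle((Q[:,:2]*1000).astype(np.float32)),Q[:,2].mean())
    for n,c,z in (("caddy",(.45,-.402),.044),("box",(.462,-.216),.028)):
        Q=P[(abs(P[:,0]-c[0])<.09)&(abs(P[:,1]-c[1])<.12)&(P[:,2]>z)&(P[:,2]<z+.015)]
        if n=="box": Q=Q[np.hypot(*(Q[:,:2]-c).T)<.1]
        if len(Q): print(cam,n,len(Q),*rect(Q))
    Q=P[(P[:,0]>.5)&(P[:,0]<1.1)&(P[:,1]<0)&(P[:,2]>.2)]
    print("mw",Q.min(0),np.percentile(Q,[1,50,99],axis=0))
```

```text
top salt 239 [0.411  0.1833 0.1053] [411.2 183.7] 20.4
top spice 268 [0.5367 0.3094 0.1067] [537.8 309.9] 23.1
top purple 249 [0.6809 0.2853 0.1069] [682.  285.8] 22.6
top stand ((461.6662902832031, -24.152753829956055), 86.95796203613281) 0.014584493478584185
top caddy 933 [ 446.  -396.1] [187.5 112.5] -85.3
top box 492 [ 455.4 -239.9] [150.3 130.9] 80.7
mw [ 0.6044992  -0.50884124  0.20000337] [[ 0.62589753 -0.47832496  0.20511285]
 [ 0.84786697 -0.26992015  0.25981998]
 [ 1.09287225 -0.01842417  0.74600169]]
scene salt 348 [0.4114 0.1853 0.1037] [412.8 184.2] 21.2
scene spice 460 [0.5363 0.3115 0.1052] [537.7 310.6] 22.1
scene purple 369 [0.6801 0.2875 0.105 ] [682.9 286.8] 22.9
scene stand ((463.67584228515625, -23.283926010131836), 85.83272552490234) 0.013307254932213049
scene caddy 502 [ 446.8 -396.7] [193.7 112.1] -85.1
scene box 445 [ 456.1 -238.3] [151.6 131.3] 81.2
mw [ 0.60558599 -0.51035515  0.20000608] [[ 0.62630988 -0.47566232  0.20243812]
 [ 0.79565359 -0.18527555  0.25777432]
 [ 1.09418281 -0.01523681  0.26159731]]
```

Run:
```python
from h import *
go(0.40,-0.20,0.26,-30)
```

```text
off [ -1.84  32.53 -29.31] turn -43.2 dist 0.438 jawnow -73.2 grasp [ 0.1731 -0.5745  0.2416] q6 -6.6 open 0.088
```

>>> arm_command([
  {"offset": [-0.2,3.2,-2.9],"turn": -4.3,"jaw": 0},
  {"offset": [-0.4,6.5,-5.9],"turn": -8.6,"jaw": 0},
  {"offset": [-0.6,9.8,-8.8],"turn": -13,"jaw": 0},
  {"offset": [-0.8,13,-11.7],"turn": -17,"jaw": 0},
  {"offset": [-1,16.3,-14.7],"turn": -22,"jaw": 0},
  {"offset": [-1.2,19.5,-17.6],"turn": -26,"jaw": 0},
  {"offset": [-1.4,22.8,-20.5],"turn": -30,"jaw": 0},
  {"offset": [-1.6,26,-23.4],"turn": -34.5,"jaw": 0},
  {"offset": [-1.8,29.3,-26.4],"turn": -39,"jaw": 0},
  {"offset": [-1.8,32.5,-29.3],"turn": -43.2,"jaw": 0},
])

```text
clock: 2.55
tcp_pos: [0.4005, -0.1985, 0.4232]
tcp_rot: [1.7, 89.9, -28.1]
ft_force: [0.5, 0.5, -0.1]
opening: 0.0879
```

Run:
```python
from h import *
go(0.412,0.184,0.22,0)
```

```text
off [  4.    33.75 -18.04] turn -29.9 dist 0.385 jawnow -29.9 grasp [ 0.4005 -0.1985  0.2602] q6 -5.4 open 0.0879
```

>>> arm_command([
  {"offset": [0.4,3.8,-2],"turn": -4,"jaw": 0},
  {"offset": [0.9,7.6,-4],"turn": -8,"jaw": 0},
  {"offset": [1.3,11.4,-6.1],"turn": -11,"jaw": 0},
  {"offset": [1.8,15.2,-8.1],"turn": -14,"jaw": 0},
  {"offset": [2.2,19,-10.2],"turn": -17,"jaw": 0},
  {"offset": [2.7,22.8,-12.2],"turn": -20,"jaw": 0},
  {"offset": [3.1,26.6,-14.2],"turn": -23,"jaw": 0},
  {"offset": [3.6,30.4,-16.3],"turn": -27,"jaw": 0},
  {"offset": [4,33.75,-18.0],"turn": -29.9,"jaw": 0},
  {"offset": [4,33.75,-18.0],"turn": -29.9,"jaw": 0},
])

```text
clock: 3.55
tcp_pos: [0.4128, 0.1856, 0.3825]
tcp_rot: [77.8, 89.9, 78.0]
ft_force: [0.1, -0.9, -0.4]
opening: 0.0877
```

Run:
```python
from h import *
p,d=get_image("wrist"); cv2.imwrite("pics/w1.png",p); 
go(0.412,0.184,0.075,0)
P=world("wrist",np.ones((480,640),bool),d)
Q=P[(np.hypot(P[:,0]-.412,P[:,1]-.184)<.04)&(P[:,2]>.095)&(P[:,2]<.115)]
print(len(Q)); 
if len(Q): print(Q.mean(0),cv2.minEnclosingCircle((Q[:,:2]*1000).astype(np.float32)))
```

```text
off [14.45  0.02 -0.06] turn 0.1 dist 0.145 jawnow 0.1 grasp [0.4126 0.1838 0.2195] q6 15.1 open 0.0876
2509
[0.41308842 0.18332019 0.10480047] ((413.42230224609375, 182.02957153320312), 20.564132690429688)
```

View pics/w1.png

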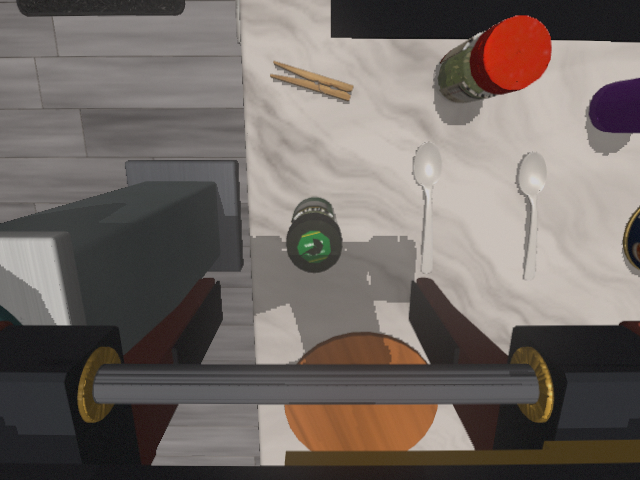

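The wrist view shows the black-capped jar at (315,240), centred between the jaws. Descending.

>>> arm_command([
  {"offset": [3,0,0],"turn": 0,"jaw": 0},
  {"offset": [6,0,0],"turn": 0,"jaw": 0},
  {"offset": [9,0,0],"turn": 0,"jaw": 0},
  {"offset": [12,0,0],"turn": 0,"jaw": 0},
  {"offset": [14.5,0,0],"turn": 0,"jaw": 0},
  {"offset": [14.5,0,0],"turn": 0,"jaw": 0.3},
  {"offset": [14.5,0,0],"turn": 0,"jaw": 0.7},
  {"offset": [14.5,0,0],"turn": 0,"jaw": 0.8},
  {"offset": [14.5,0,0],"turn": 0,"jaw": 0.8},
  {"offset": [14.5,0,0],"turn": 0,"jaw": 0.8},
], newtons=20)

```text
clock: 4.6
tcp_pos: [0.4132, 0.1822, 0.2388]
tcp_rot: [16.7, 89.9, 16.5]
ft_force: [0.8, -0.7, -0.5]
opening: 0.0512
```

Run:
```python
from h import *
go(0.463,0.018,0.14,0)
```

```text
off [ -6.42 -16.41   5.03] turn -0.1 dist 0.183 jawnow -0.1 grasp [0.4132 0.1822 0.0758] q6 15.1 open 0.0512
```

>>> arm_command([
  {"offset": [0,0,0],"turn": 0,"jaw": 0.8},
  {"offset": [0,0,0],"turn": 0,"jaw": 0.8},
  {"offset": [0,0,0],"turn": 0,"jaw": 0.8},
  {"offset": [-1,0,0],"turn": 0,"jaw": 0.8},
  {"offset": [-3,0,0],"turn": 0,"jaw": 0.8},
  {"offset": [-5,-2,0.6],"turn": 0,"jaw": 0.8},
  {"offset": [-6.5,-5,1.5],"turn": 0,"jaw": 0.8},
  {"offset": [-6.5,-8.5,2.6],"turn": 0,"jaw": 0.8},
  {"offset": [-6.5,-12.5,3.8],"turn": 0,"jaw": 0.8},
  {"offset": [-6.5,-16.4,5],"turn": 0,"jaw": 0.8},
])

```text
clock: 5.6
tcp_pos: [0.4626, 0.0167, 0.3034]
tcp_rot: [2.9, 90.0, 2.9]
ft_force: [0.8, 0.4, -1.6]
opening: 0.0402
```

Run:
```python
from h import *
go(0.463,0.018,0.09,0)
```

```text
off [5.04 0.13 0.04] turn -0.1 dist 0.05 jawnow -0.1 grasp [0.4626 0.0167 0.1404] q6 -6.4 open 0.0402
```

>>> arm_command([
  {"offset": [1.5,0.1,0],"turn": 0,"jaw": 0.8},
  {"offset": [3,0.1,0],"turn": 0,"jaw": 0.8},
  {"offset": [4.2,0.1,0],"turn": 0,"jaw": 0.8},
  {"offset": [4.8,0.1,0],"turn": 0,"jaw": 0.8},
  {"offset": [5.0,0.1,0],"turn": 0,"jaw": 0.8},
  {"offset": [5.05,0.1,0],"turn": 0,"jaw": 0.8},
  {"offset": [5.05,0.1,0],"turn": 0,"jaw": 0.8},
  {"offset": [5.05,0.1,0],"turn": 0,"jaw": 0.4},
  {"offset": [5.05,0.1,0],"turn": 0,"jaw": 0.2},
  {"offset": [5.05,0.1,0],"turn": 0,"jaw": 0.1},
])

```text
clock: 6.6
tcp_pos: [0.4626, 0.0191, 0.2525]
tcp_rot: [3.2, 90.0, 3.1]
ft_force: [0.8, -0.1, 0.2]
opening: 0.0604
```

>>> arm_command([
  {"offset": [0,0,0],"turn": 0,"jaw": 0},
  {"offset": [0,0,0],"turn": 0,"jaw": 0},
  {"offset": [-2,0,0],"turn": 0,"jaw": 0},
  {"offset": [-5,0,0],"turn": 0,"jaw": 0},
  {"offset": [-9,0,0],"turn": 0,"jaw": 0},
  {"offset": [-13,0,0],"turn": 0,"jaw": 0},
  {"offset": [-13,4,1],"turn": 0,"jaw": 0},
  {"offset": [-13,8.5,2.2],"turn": 0,"jaw": 0},
  {"offset": [-13,13,3.4],"turn": 0,"jaw": 0},
  {"offset": [-13,17,4.5],"turn": 0,"jaw": 0},
])

```text
clock: 7.6
tcp_pos: [0.508, 0.1909, 0.3824]
tcp_rot: [36.7, 90.0, 36.6]
ft_force: [0.5, 0.2, -0.2]
opening: 0.0877
```

Run:
```python
from h import *
go(0.5375,0.310,0.22,0)
p,d=get_image("scene"); cv2.imwrite("pics/s2.png",p[100:400,150:500])
```

```text
off [-0.05 11.92  2.93] turn -0.1 dist 0.123 jawnow -0.1 grasp [0.508  0.1909 0.2194] q6 13.4 open 0.0877
```

View pics/s2.png

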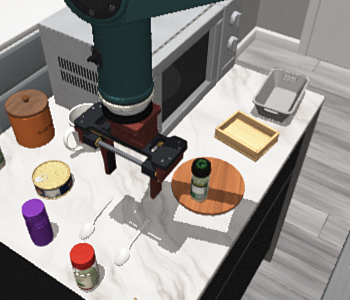

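The salt jar stands upright on the stand, at (202,180) in the crop. The body's long side runs along the jaw axis. Next is the spice jar.

>>> arm_command([
  {"offset": [0,4,1],"turn": 0,"jaw": 0},
  {"offset": [0,8,2],"turn": 0,"jaw": 0},
  {"offset": [0,11.9,2.9],"turn": 0,"jaw": 0},
  {"offset": [0,11.9,2.9],"turn": 0,"jaw": 0},
  {"offset": [3,11.9,2.9],"turn": 0,"jaw": 0},
  {"offset": [6.5,11.9,2.9],"turn": 0,"jaw": 0},
  {"offset": [10,11.9,2.9],"turn": 0,"jaw": 0},
  {"offset": [13,11.9,2.9],"turn": 0,"jaw": 0},
  {"offset": [14.4,11.9,2.9],"turn": 0,"jaw": 0},
  {"offset": [14.4,11.9,2.9],"turn": 0,"jaw": 0},
])

```text
clock: 8.65
tcp_pos: [0.5361, 0.3068, 0.2363]
tcp_rot: [-155.8, 89.7, -156.0]
ft_force: [0.6, 0.2, 0.8]
opening: 0.0874
```

>>> arm_command([
  {"offset": [0,0,0],"turn": 0,"jaw": 0.3},
  {"offset": [0,0,0],"turn": 0,"jaw": 0.6},
  {"offset": [0,0,0],"turn": 0,"jaw": 0.8},
  {"offset": [0,0,0],"turn": 0,"jaw": 0.8},
  {"offset": [0,0,0],"turn": 0,"jaw": 0.8},
  {"offset": [0,0,0],"turn": 0,"jaw": 0.8},
  {"offset": [0,0,0],"turn": 0,"jaw": 0.8},
  {"offset": [0,0,0],"turn": 0,"jaw": 0.8},
  {"offset": [-1,0,0],"turn": 0,"jaw": 0.8},
  {"offset": [-3,0,0],"turn": 0,"jaw": 0.8},
])

```text
clock: 9.65
tcp_pos: [0.5361, 0.3075, 0.2672]
tcp_rot: [-157.3, 89.8, -157.4]
ft_force: [0.2, -0.2, -1.0]
opening: 0.0431
```

Run:
```python
from h import *
go(0.463,-0.064,0.24,0)
```

```text
off [-13.5  -37.19  -7.28] turn -0.1 dist 0.402 jawnow -0.1 grasp [0.5361 0.3075 0.1042] q6 23.6 open 0.0431
```

>>> arm_command([
  {"offset": [-4,0,0],"turn": 0,"jaw": 0.8},
  {"offset": [-8.5,0,0],"turn": 0,"jaw": 0.8},
  {"offset": [-12,-3,-0.6],"turn": 0,"jaw": 0.8},
  {"offset": [-13.5,-7.5,-1.5],"turn": 0,"jaw": 0.8},
  {"offset": [-13.5,-12,-2.4],"turn": 0,"jaw": 0.8},
  {"offset": [-13.5,-16.5,-3.3],"turn": 0,"jaw": 0.8},
  {"offset": [-13.5,-21,-4.2],"turn": 0,"jaw": 0.8},
  {"offset": [-13.5,-25.5,-5],"turn": 0,"jaw": 0.8},
  {"offset": [-13.5,-30,-6],"turn": 0,"jaw": 0.8},
  {"offset": [-13.5,-34,-7.3],"turn": 0,"jaw": 0.8},
])

```text
clock: 10.65
tcp_pos: [0.4626, -0.0338, 0.4037]
tcp_rot: [-32.7, 90.0, -32.9]
ft_force: [0.8, -0.3, -1.1]
opening: 0.0428
```

Run:
```python
from h import *
go(0.463,-0.066,0.0895,0)
```

```text
off [15.12 -3.22  0.04] turn -0.1 dist 0.155 jawnow -0.1 grasp [ 0.4626 -0.0338  0.2407] q6 -12.6 open 0.0428
```

>>> arm_command([
  {"offset": [0,-3.2,0],"turn": 0,"jaw": 0.8},
  {"offset": [3,-3.2,0],"turn": 0,"jaw": 0.8},
  {"offset": [6,-3.2,0],"turn": 0,"jaw": 0.8},
  {"offset": [9,-3.2,0],"turn": 0,"jaw": 0.8},
  {"offset": [12,-3.2,0],"turn": 0,"jaw": 0.8},
  {"offset": [14,-3.2,0],"turn": 0,"jaw": 0.8},
  {"offset": [14.8,-3.2,0],"turn": 0,"jaw": 0.8},
  {"offset": [15.1,-3.2,0],"turn": 0,"jaw": 0.8},
  {"offset": [15.1,-3.2,0],"turn": 0,"jaw": 0.8},
  {"offset": [15.1,-3.2,0],"turn": 0,"jaw": 0.8},
])

```text
clock: 11.65
tcp_pos: [0.4638, -0.064, 0.2531]
tcp_rot: [-12.8, 89.9, -12.9]
ft_force: [0.2, 0.3, -1.7]
opening: 0.0427
```

>>> arm_command([
  {"offset": [0,0,0],"turn": 0,"jaw": 0.5},
  {"offset": [0,0,0],"turn": 0,"jaw": 0.3},
  {"offset": [0,0,0],"turn": 0,"jaw": 0.1},
  {"offset": [0,0,0],"turn": 0,"jaw": 0},
  {"offset": [0,0,0],"turn": 0,"jaw": 0},
  {"offset": [-2,0,0],"turn": 0,"jaw": 0},
  {"offset": [-5,0,0],"turn": 0,"jaw": 0},
  {"offset": [-9,0,0],"turn": 0,"jaw": 0},
  {"offset": [-13,0,0],"turn": 0,"jaw": 0},
  {"offset": [-15,0,0],"turn": 0,"jaw": 0},
])

```text
clock: 12.65
tcp_pos: [0.4639, -0.0641, 0.4055]
tcp_rot: [-14.8, 89.7, -15.0]
ft_force: [-0.3, 0.1, -0.2]
opening: 0.0876
```

Run:
```python
from h import *
go(0.41,0.26,0.22,75)
p,d=get_image("scene"); cv2.imwrite("pics/s3.png",p[100:400,150:500]) 
P=world("scene",np.ones((480,640),bool),d)
Q=P[(abs(P[:,0]-.463)<.07)&(abs(P[:,1]+.023)<.1)&(P[:,2]>.1)&(P[:,2]<.13)]
for q in (Q[Q[:,1]>-.023],Q[Q[:,1]<-.023]): print(len(q),q.mean(0))
```

```text
off [ 2.19 32.4  -5.46] turn -75.1 dist 0.329 jawnow -0.1 grasp [ 0.4639 -0.0641  0.2425] q6 -16.2 open 0.0876
329 [0.46058301 0.02574965 0.11447547]
339 [ 0.46228748 -0.05545814  0.11607322]
```

View pics/s3.png

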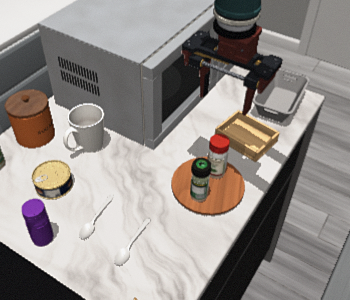

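Both jars stand upright on the stand. On to the peg.

>>> arm_command([
  {"offset": [0.3,3.5,-0.6],"turn": -7.5,"jaw": 0},
  {"offset": [0.5,7,-1.2],"turn": -15,"jaw": 0},
  {"offset": [0.8,10.5,-1.8],"turn": -22.5,"jaw": 0},
  {"offset": [1,14,-2.4],"turn": -30,"jaw": 0},
  {"offset": [1.2,18,-3],"turn": -37.5,"jaw": 0},
  {"offset": [1.5,22,-3.7],"turn": -45,"jaw": 0},
  {"offset": [1.8,26,-4.4],"turn": -52.5,"jaw": 0},
  {"offset": [2,29.5,-5],"turn": -60,"jaw": 0},
  {"offset": [2.2,32.4,-5.5],"turn": -67.5,"jaw": 0},
  {"offset": [2.2,32.4,-5.5],"turn": -75,"jaw": 0},
])

```text
clock: 13.7
tcp_pos: [0.408, 0.2629, 0.3791]
tcp_rot: [71.7, 89.9, 147.1]
ft_force: [-0.3, -0.3, -0.1]
opening: 0.0877
```

Run:
```python
from h import *
m=camera_model("wrist"); p,d=get_image("wrist"); cv2.imwrite("pics/w2.png",p)
print([(np.round(r["xyz"],4),r["conf"]) for r in pinpoint("wrist","peg")])
for r in regions_of("wrist","peg")[:2]:
    P=world("wrist",r["pixels"],d,m); P=P[(P[:,2]>0.004)&(P[:,2]<.03)]
    print(r["conf"],len(P),*rect(P),np.percentile(P[:,2],[5,50,95]))
```

```text
[(array([4.130e-01, 3.054e-01, 3.000e-04]), 0.9)]
0.92 822 [410.1 305.9] [68.8 13.1] -15.6 [0.00674584 0.01118736 0.0124774 ]
```

View pics/w2.png

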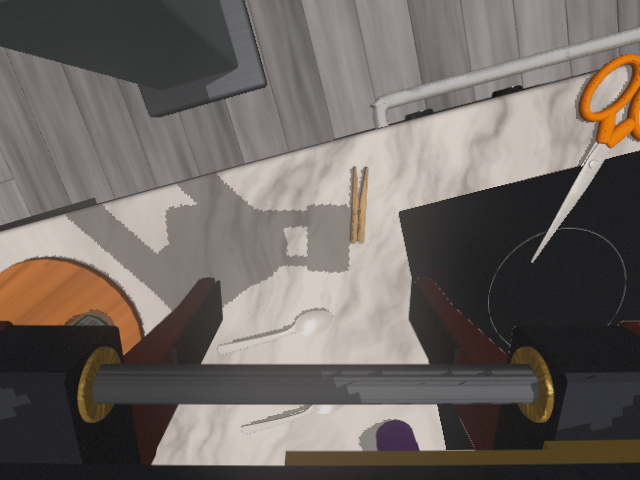

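The peg is at (360,205) in the wrist view, and the cooktop corner at (400,210) is close to where a finger would land. I'll check the cooktop's height and pre-narrow the jaws.

Run:
```python
from h import *
m=camera_model("wrist"); p,d=get_image("wrist")
for (u0,u1,v0,v1) in ((410,440,215,240),(440,480,215,260),(372,392,200,230),(350,390,120,150)):
    k=np.zeros((480,640),bool);k[v0:v1,u0:u1]=1
    P=world("wrist",k,d,m); print(P.mean(0).round(4),P[:,2].std())
go(0.4105,0.306,0.021,74.4)
```

```text
[0.4493 0.3591 0.0061] 0.0007406251901609937
[0.4682 0.3901 0.0061] 0.0007167429270686495
[0.4279 0.3224 0.0005] 0.0007380235482958869
[ 0.3554  0.3553 -0.2292] 0.37966681175043115
off [19.55  1.03  4.51] turn 0.3 dist 0.201 jawnow 74.7 grasp [0.4087 0.2599 0.2166] q6 -50.4 open 0.0881
```

>>> arm_command([
  {"offset": [4,1,2],"turn": 0,"jaw": 0.6},
  {"offset": [8,1,4.5],"turn": 0,"jaw": 0.6},
  {"offset": [12,1,4.5],"turn": 0,"jaw": 0.6},
  {"offset": [15,1,4.5],"turn": 0,"jaw": 0.6},
  {"offset": [17,1,4.5],"turn": 0,"jaw": 0.6},
  {"offset": [18.5,1,4.5],"turn": 0,"jaw": 0.6},
  {"offset": [19.3,1,4.5],"turn": 0,"jaw": 0.6},
  {"offset": [19.5,1,4.5],"turn": 0,"jaw": 0.6},
  {"offset": [19.5,1,4.5],"turn": 0,"jaw": 0.6},
  {"offset": [19.5,1,4.5],"turn": 0,"jaw": 0.6},
])

```text
clock: 14.9
tcp_pos: [0.4115, 0.3063, 0.186]
tcp_rot: [-42.2, 89.9, 32.6]
ft_force: [-0.3, 0.4, 0.0]
opening: 0.0351
```

Run:
```python
from h import *
go(0.4105,0.306,0.021,74.4)
```

```text
off [ 0.2   0.09 -0.05] turn 0.4 dist 0.002 jawnow 74.8 grasp [0.4115 0.3063 0.023 ] q6 -45.9 open 0.0351
```

>>> arm_command([
  {"offset": [0.1,0.1,0],"turn": 0,"jaw": 0.8},
  {"offset": [0.2,0.1,0],"turn": 0,"jaw": 0.95},
  {"offset": [0.2,0.1,0],"turn": 0,"jaw": 0.95},
  {"offset": [0.2,0.1,0],"turn": 0,"jaw": 0.95},
  {"offset": [0.2,0.1,0],"turn": 0,"jaw": 0.95},
  {"offset": [0.2,0.1,0],"turn": 0,"jaw": 0.95},
  {"offset": [-1,0.1,0],"turn": 0,"jaw": 0.95},
  {"offset": [-5,0.1,0],"turn": 0,"jaw": 0.95},
  {"offset": [-9.5,0.1,0],"turn": 0,"jaw": 0.95},
  {"offset": [-14,0.1,0],"turn": 0,"jaw": 0.95},
])

```text
clock: 15.9
tcp_pos: [0.4097, 0.3062, 0.3271]
tcp_rot: [131.2, 90.0, -153.9]
ft_force: [0.7, 0.2, -0.8]
opening: 0.0147
```

Run:
```python
from h import *
p,d=get_image("top")
P=world("top",np.ones((480,640),bool),d)
Q=P[(P[:,2]>.026)&(P[:,2]<.045)&(abs(P[:,0]-.462)<.085)&(P[:,1]<-.14)&(P[:,1]>-.29)]
# drop caddy
Q=Q[Q[:,1]>-.285]
import numpy as np
print(len(Q),*rect(Q), [(np.round(r["xyz"],3),r["conf"]) for r in pinpoint("top","peg_box")])
go(0.462,-0.05,0.19,81)
go(0.462,-0.215,0.06,81)
```

```text
491 [ 459.1 -215. ] [130.8 100.1] -9.2 [(array([ 0.462, -0.215,  0.005]), 0.72)]
off [ -2.3  -14.16 -33.21] turn -6.1 dist 0.362 jawnow 74.9 grasp [0.4121 0.3077 0.1685] q6 -45.8 open 0.0149
off [ 10.6  -18.36 -49.24] turn -6.1 dist 0.536 jawnow 74.9 grasp [0.4121 0.3077 0.1685] q6 -45.8 open 0.0149
```

>>> arm_command([
  {"offset": [-1,-1.5,-3.5],"turn": 0,"jaw": 0.95},
  {"offset": [-2.3,-3,-7],"turn": 0,"jaw": 0.95},
  {"offset": [-2.3,-4.6,-11],"turn": 0,"jaw": 0.95},
  {"offset": [-2.3,-6.2,-15],"turn": -1,"jaw": 0.95},
  {"offset": [-2.3,-8,-19],"turn": -2,"jaw": 0.95},
  {"offset": [-2.3,-9.7,-23],"turn": -3,"jaw": 0.95},
  {"offset": [-2.3,-11.3,-27],"turn": -4,"jaw": 0.95},
  {"offset": [-2.3,-12.8,-31],"turn": -5,"jaw": 0.95},
  {"offset": [-2.3,-14,-35],"turn": -6,"jaw": 0.95},
  {"offset": [-2.3,-15.5,-39],"turn": -6.5,"jaw": 0.95},
])

```text
clock: 17.0
tcp_pos: [0.4572, -0.112, 0.3479]
tcp_rot: [67.2, 89.9, 148.6]
ft_force: [0.1, 0.2, -0.6]
opening: 0.0148
```

Run:
```python
from h import *
go(0.460,-0.215,0.06,81)
```

```text
off [ 12.49  -1.83 -10.14] turn 0.4 dist 0.162 jawnow 81.4 grasp [ 0.4572 -0.112   0.1849] q6 -103.6 open 0.0148
```

>>> arm_command([
  {"offset": [0,-0.8,-4.5],"turn": 0,"jaw": 0.95},
  {"offset": [0,-1.6,-8.5],"turn": 0,"jaw": 0.95},
  {"offset": [0,-1.8,-10.1],"turn": 0,"jaw": 0.95},
  {"offset": [4,-1.8,-10.1],"turn": 0,"jaw": 0.95},
  {"offset": [8,-1.8,-10.1],"turn": 0,"jaw": 0.95},
  {"offset": [12,-1.8,-10.1],"turn": 0,"jaw": 0.95},
  {"offset": [14,-1.8,-10.1],"turn": 0,"jaw": 0.95},
  {"offset": [15.2,-1.8,-10.1],"turn": 0,"jaw": 0.95},
  {"offset": [15.5,-1.8,-10.1],"turn": 0,"jaw": 0.95},
  {"offset": [15.5,-1.8,-10.1],"turn": 0,"jaw": 0.95},
])

```text
clock: 18.0
tcp_pos: [0.4608, -0.2128, 0.1934]
tcp_rot: [-4.9, 90.0, 76.5]
ft_force: [0.9, 0.8, 0.5]
opening: 0.0147
```

>>> arm_command([
  {"offset": [0,0,0],"turn": 0,"jaw": 0.8},
  {"offset": [0,0,0],"turn": 0,"jaw": 0.65},
  {"offset": [0,0,0],"turn": 0,"jaw": 0.65},
  {"offset": [0,0,0],"turn": 0,"jaw": 0.65},
  {"offset": [-1.5,0,0],"turn": 0,"jaw": 0.65},
  {"offset": [-5,0,0],"turn": 0,"jaw": 0.65},
  {"offset": [-9,0,0],"turn": 0,"jaw": 0.5},
  {"offset": [-13,0,0],"turn": 0,"jaw": 0.3},
  {"offset": [-17,0,0],"turn": 0,"jaw": 0},
  {"offset": [-19,0,0],"turn": 0,"jaw": 0},
])

```text
clock: 19.0
tcp_pos: [0.4611, -0.2133, 0.387]
tcp_rot: [-112.9, 89.7, -31.5]
ft_force: [-0.2, -0.1, -0.0]
opening: 0.0595
```

Run:
```python
from h import *
go(0.462,-0.05,0.22,40)
p,d=get_image("scene"); cv2.imwrite("pics/s4.png",p[100:400,150:500])
```

```text
off [ 0.35  2.36 16.16] turn 41.4 dist 0.163 jawnow 81.4 grasp [ 0.4611 -0.2133  0.224 ] q6 -114.0 open 0.0595
```

View pics/s4.png

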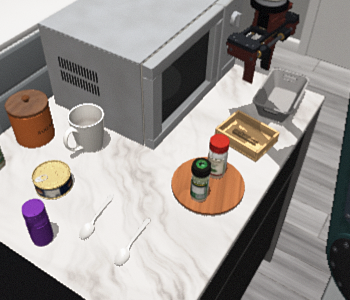

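The peg lies in the box at (238,133) in the crop. Now the near spoon.

Run:
```python
from h import *
go(0.525,0.185,0.225,9)
```

```text
off [-0.05 -0.28 40.37] turn 72.4 dist 0.404 jawnow 81.4 grasp [ 0.4618 -0.2137  0.2259] q6 -114.0 open 0.0632
```

>>> arm_command([
  {"offset": [0,0,3],"turn": 7,"jaw": 0},
  {"offset": [0,0,7],"turn": 14,"jaw": 0},
  {"offset": [0,0,11.5],"turn": 22,"jaw": 0},
  {"offset": [0,0,16],"turn": 30,"jaw": 0},
  {"offset": [0,0,20.5],"turn": 38,"jaw": 0},
  {"offset": [0,-0.1,25],"turn": 46,"jaw": 0},
  {"offset": [0,-0.2,29.5],"turn": 54,"jaw": 0},
  {"offset": [0,-0.3,34],"turn": 62,"jaw": 0},
  {"offset": [0,-0.3,38],"turn": 69,"jaw": 0},
  {"offset": [0,-0.3,40.4],"turn": 72.4,"jaw": 0},
])

```text
clock: 20.05
tcp_pos: [0.524, 0.1888, 0.3825]
tcp_rot: [113.7, 90.0, 122.4]
ft_force: [0.7, -0.4, 0.2]
opening: 0.088
```

```bash
cat >> h.py <<'E'
def spoons(z0=.003,z1=.03,cam="wrist"):
    m=camera_model(cam); p,d=get_image(cam)
    for r in regions_of(cam,"spoon_a")[:3]:
        P=world(cam,r["pixels"],d,m); P=P[(P[:,2]>z0)&(P[:,2]<z1)]
        if len(P)<20: continue
        c,s,a=rect(P); ax=np.array([np.cos(np.radians(a)),np.sin(np.radians(a))]); n=np.array([-ax[1],ax[0]])
        q=P[:,:2]*1000-c; t=q@ax; w=q@n
        ws=[round(np.ptp(w[abs(t-k)<5]),1) if (abs(t-k)<5).sum()>3 else 0 for k in range(-60,61,15)]
        print("conf",round(r["conf"],2),len(P),c,s,a,"widths -60..60:",ws,"mean",(P[:,:2].mean(0)*1000).round(1),np.percentile(P[:,2],[5,50,95]).round(4))
    print([(np.round(r["xyz"],4).tolist(),round(r["conf"],2)) for r in pinpoint(cam,"spoon_a")])
    return p
E
python3 - <<'E'
from h import *
p=spoons(); cv2.imwrite("pics/w3.png",p); go(.525,.185,.225,9)
E
```

```text
conf 0.93 1442 [519.  190.4] [128.   25.8] -89.2 widths -60..60: [np.float64(19.6), np.float64(25.8), np.float64(23.4), np.float64(6.6), np.float64(6.6), np.float64(7.2), np.float64(9.2), np.float64(10.0), np.float64(10.7)] mean [520.8 204. ] [0.0033 0.0063 0.0111]
conf 0.58 1342 [627.2 183.6] [127.1  26.2] -77.1 widths -60..60: [np.float64(19.9), np.float64(25.8), np.float64(24.0), np.float64(7.0), np.float64(6.0), np.float64(7.3), np.float64(8.2), np.float64(9.4), np.float64(6.4)] mean [622.1 198.3] [0.0033 0.0065 0.0111]
[([0.6211, 0.1826, 0.0004], 0.96), ([0.516, 0.1878, -0.001], 0.64)]
off [-0.57 -0.25  0.07] turn 0.2 dist 0.006 jawnow 9.2 grasp [0.5239 0.1873 0.2193] q6 3.4 open 0.0876
```

View pics/w3.png

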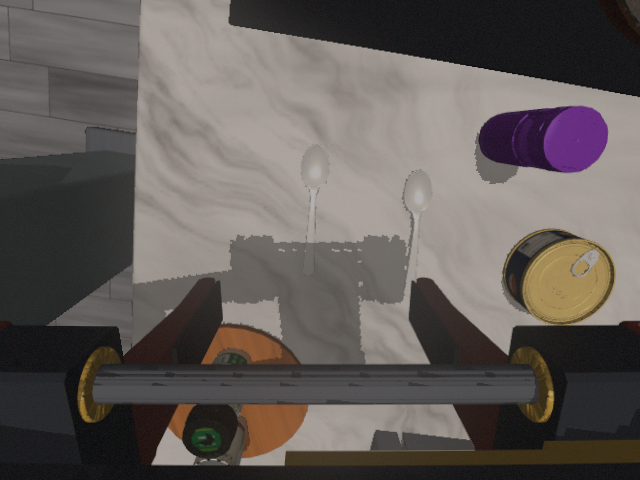

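```bash
cat >> h.py <<'E'
def axis(P):
    c,s,a=rect(P); ax=np.array([np.cos(np.radians(a)),np.sin(np.radians(a))])
    for _ in range(4):
        n=np.array([-ax[1],ax[0]]); q=P[:,:2]; t=q@ax; t0=(t.max()+t.min())/2
        wid=[np.ptp((q@n)[(t-t0)*k>.025]) for k in (1,-1)]
        if wid[1]>wid[0]: ax=-ax; continue
        B=q[(t-t0)>.02]; H=q[(t-t0)<-.01]
        mid=lambda X:(np.array([ (X@ax).mean(), ((X@n).max()+(X@n).min())/2 if 0 else (X@n).mean()]))
        b,h=mid(B),mid(H); v=(b-h); v/=np.linalg.norm(v); ax=v[0]*ax+v[1]*n
    n=np.array([-ax[1],ax[0]]); t=P[:,:2]@ax; O=ax*(t.max()+t.min())/2+n*b[1]
    return O,np.degrees(np.arctan2(ax[1],ax[0])),np.ptp(t)
E
python3 - <<'E'
from h import *
m=camera_model("wrist"); p,d=get_image("wrist")
for r in regions_of("wrist","spoon_a")[:3]:
    P=world("wrist",r["pixels"],d,m); P=P[(P[:,2]>.002)&(P[:,2]<.03)]
    O,a,l=axis(P); u=np.array([np.cos(np.radians(a)),np.sin(np.radians(a))])
    print(r["conf"],O.round(4),round(a,1),l.round(4),"grip20",(O+.02*u).round(4),"grip14",(O+.014*u).round(4),"jaw",round(a-90,1))
E
```

```text
0.83 [0.6242 0.182 ] 97.6 0.1292 grip20 [0.6216 0.2018] grip14 [0.6224 0.1958] jaw 7.6
0.71 [0.522  0.1903] 94.9 0.1288 grip20 [0.5203 0.2102] grip14 [0.5208 0.2042] jaw 4.9
```

Run:
```python
from h import *
go(0.520,0.212,0.020,5)
```

```text
off [19.95  2.69  0.08] turn 4.1 dist 0.201 jawnow 9.1 grasp [0.5237 0.1854 0.2195] q6 3.3 open 0.0882
```

>>> arm_command([
  {"offset": [3.5,1,0],"turn": 2,"jaw": 0.4},
  {"offset": [7.5,2.7,0.1],"turn": 4.1,"jaw": 0.4},
  {"offset": [11.5,2.7,0.1],"turn": 4.1,"jaw": 0.4},
  {"offset": [15,2.7,0.1],"turn": 4.1,"jaw": 0.4},
  {"offset": [17.5,2.7,0.1],"turn": 4.1,"jaw": 0.4},
  {"offset": [18.8,2.7,0.1],"turn": 4.1,"jaw": 0.4},
  {"offset": [19.4,2.7,0.1],"turn": 4.1,"jaw": 0.4},
  {"offset": [19.7,2.7,0.1],"turn": 4.1,"jaw": 0.4},
  {"offset": [19.7,2.7,0.1],"turn": 4.1,"jaw": 0.4},
  {"offset": [19.7,2.7,0.1],"turn": 4.1,"jaw": 0.4},
])

```text
clock: 21.3
tcp_pos: [0.5215, 0.2129, 0.1873]
tcp_rot: [12.7, 89.9, 17.6]
ft_force: [-1.1, 1.0, 0.2]
opening: 0.0527
```

Run:
```python
from h import *
go(0.520,0.212,0.020,5)
```

```text
off [ 0.43 -0.07 -0.16] turn -0.1 dist 0.005 jawnow 4.9 grasp [0.5215 0.2129 0.0243] q6 10.3 open 0.0527
```

>>> arm_command([
  {"offset": [0.2,0,-0.1],"turn": 0,"jaw": 0.4},
  {"offset": [0.3,0,-0.1],"turn": 0,"jaw": 0.5},
  {"offset": [0.3,0,-0.1],"turn": 0,"jaw": 0.6},
  {"offset": [0.3,0,-0.1],"turn": 0,"jaw": 0.7},
  {"offset": [0.3,0,-0.1],"turn": 0,"jaw": 0.85},
  {"offset": [0.3,0,-0.1],"turn": 0,"jaw": 0.9},
  {"offset": [0.3,0,-0.1],"turn": 0,"jaw": 0.9},
  {"offset": [0.3,0,-0.1],"turn": 0,"jaw": 0.9},
  {"offset": [0.3,0,-0.1],"turn": 0,"jaw": 0.9},
  {"offset": [0.3,0,-0.1],"turn": 0,"jaw": 0.9},
], newtons=15)

```text
clock: 22.3
tcp_pos: [0.5199, 0.2128, 0.1832]
tcp_rot: [113.4, 90.0, 118.2]
ft_force: [-1.1, 0.3, 1.6]
opening: 0.0226
```

Run:
```python
from h import *
go(0.520,0.212,0.020,5)
```

```text
off [ 0.02 -0.08  0.  ] turn -0.1 dist 0.001 jawnow 4.9 grasp [0.5199 0.2128 0.0202] q6 10.3 open 0.0226
```

>>> arm_command([
  {"offset": [-0.5,0,0],"turn": 0,"jaw": 0.9},
  {"offset": [-2,0,0],"turn": 0,"jaw": 0.9},
  {"offset": [-5,0,0],"turn": 0,"jaw": 0.9},
  {"offset": [-9,0,0],"turn": 0,"jaw": 0.9},
  {"offset": [-13,0,0],"turn": 0,"jaw": 0.9},
  {"offset": [-17,-2,0],"turn": 0,"jaw": 0.9},
  {"offset": [-18,-6,0],"turn": 0,"jaw": 0.9},
  {"offset": [-18,-10.5,0],"turn": 0,"jaw": 0.9},
  {"offset": [-18,-15,-0.5],"turn": 0,"jaw": 0.9},
  {"offset": [-18,-19.5,-1],"turn": 0,"jaw": 0.9},
])

```text
clock: 23.3
tcp_pos: [0.5263, 0.016, 0.3638]
tcp_rot: [-15.0, 89.9, -10.1]
ft_force: [0.7, 0.0, 0.3]
opening: 0.0229
```

Run:
```python
from h import *
p,d=get_image("scene"); cv2.imwrite("pics/s5.png",p[60:400,150:550]) 
go(0.434,-0.376,0.20,4.9)
```

```text
off [  0.25 -37.74 -12.43] turn -0.1 dist 0.397 jawnow 4.8 grasp [0.5263 0.0105 0.2007] q6 -10.9 open 0.0229
```

View pics/s5.png

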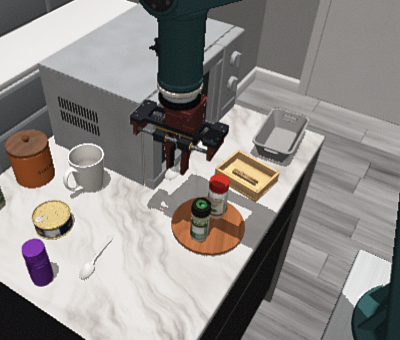

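>>> arm_command([
  {"offset": [-0.5,0,-4],"turn": 0,"jaw": 0.9},
  {"offset": [-1,-1,-8],"turn": 0,"jaw": 0.9},
  {"offset": [-1,-4,-11],"turn": 0,"jaw": 0.9},
  {"offset": [-1,-8.5,-12.4],"turn": 0,"jaw": 0.9},
  {"offset": [-1,-13,-12.4],"turn": 0,"jaw": 0.9},
  {"offset": [-1,-17.5,-12.4],"turn": 0,"jaw": 0.9},
  {"offset": [-1,-22,-12.4],"turn": 0,"jaw": 0.9},
  {"offset": [-1,-26.5,-12.4],"turn": 0,"jaw": 0.9},
  {"offset": [-1,-31,-12.4],"turn": 0,"jaw": 0.9},
  {"offset": [-1,-35,-12.4],"turn": 0,"jaw": 0.9},
])

```text
clock: 24.35
tcp_pos: [0.4326, -0.3439, 0.3734]
tcp_rot: [-64.1, 90.0, -59.2]
ft_force: [0.3, 1.1, -1.2]
opening: 0.0226
```

Run:
```python
from h import *
m=camera_model("wrist");p,d=get_image("wrist"); cv2.imwrite("pics/w4.png",p)
go(0.434,-0.376,0.026,4.9)
P=world("wrist",np.ones((480,640),bool),d,m)
Q=P[(P[:,2]>.044)&(P[:,2]<.058)&(abs(P[:,0]-.447)<.085)&(abs(P[:,1]+.4)<.12)]
print(len(Q), rect(Q) if len(Q) else 0, Q.min(0),Q.max(0))
```

```text
off [18.5  -2.53 -0.23] turn -0.1 dist 0.187 jawnow 4.8 grasp [ 0.4337 -0.3494  0.2108] q6 -50.6 open 0.0227
4184 (array([ 444.9, -368. ]), array([129.1, 112.5]), -85.4) [ 0.38552522 -0.42813793  0.04400401] [ 0.50587624 -0.30085686  0.05492466]
```

View pics/w4.png

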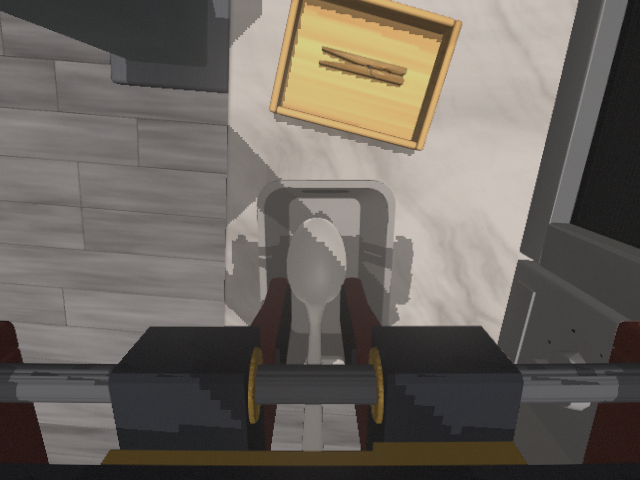

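The peg lies flat in the box at (360,68), and the spoon is held above the caddy. The floor looks narrower than the rim, so I'll stay close to the caddy's centre.

>>> arm_command([
  {"offset": [0,-2.4,0.4],"turn": 0,"jaw": 0.9},
  {"offset": [4,-2.4,0.4],"turn": 0,"jaw": 0.9},
  {"offset": [8,-2.4,0.4],"turn": 0,"jaw": 0.9},
  {"offset": [11,-2.4,0.4],"turn": 0,"jaw": 0.9},
  {"offset": [13,-2.4,0.4],"turn": 0,"jaw": 0.9},
  {"offset": [15,-2.4,0.4],"turn": 0,"jaw": 0.9},
  {"offset": [16.5,-2.4,0.4],"turn": 0,"jaw": 0.9},
  {"offset": [17.5,-2.4,0.4],"turn": 0,"jaw": 0.9},
  {"offset": [18,-2.4,0.4],"turn": 0,"jaw": 0.9},
  {"offset": [18,-2.4,0.4],"turn": 0,"jaw": 0.9},
])

```text
clock: 25.4
tcp_pos: [0.4388, -0.3651, 0.1929]
tcp_rot: [124.6, 90.0, 129.5]
ft_force: [0.2, -0.4, 0.0]
opening: 0.0222
```

Run:
```python
from h import *
p,d=get_image("scene"); cv2.imwrite("pics/s6.png",cv2.resize(p[100:280,340:540],None,fx=3,fy=3)) 
go(0.4395,-0.374,0.026,4.9); print(read_state()["ft_force"])
```

```text
off [ 0.44 -0.87 -0.02] turn -0.0 dist 0.01 jawnow 4.9 grasp [ 0.4389 -0.3653  0.0304] q6 -51.6 open 0.0225
[ 0.63873904 -0.16162385  0.53325703]
```

View pics/s6.png

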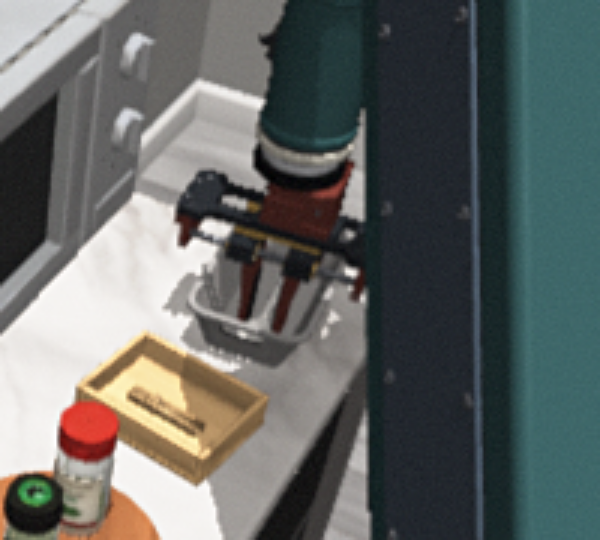

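>>> arm_command([
  {"offset": [0,-0.4,0],"turn": 0,"jaw": 0.9},
  {"offset": [0,-0.8,0],"turn": 0,"jaw": 0.9},
  {"offset": [0.2,-0.8,0],"turn": 0,"jaw": 0.9},
  {"offset": [0.4,-0.8,0],"turn": 0,"jaw": 0.9},
  {"offset": [0.6,-0.8,0],"turn": 0,"jaw": 0.9},
  {"offset": [0.6,-0.8,0],"turn": 0,"jaw": 0.9},
  {"offset": [0.6,-0.8,0],"turn": 0,"jaw": 0.75},
  {"offset": [0.6,-0.8,0],"turn": 0,"jaw": 0.64},
  {"offset": [0.6,-0.8,0],"turn": 0,"jaw": 0.64},
  {"offset": [0.6,-0.8,0],"turn": 0,"jaw": 0.64},
])

```text
clock: 26.45
tcp_pos: [0.4395, -0.3732, 0.1872]
tcp_rot: [-20.2, 90.0, -15.3]
ft_force: [-0.2, 0.6, -0.2]
opening: 0.032
```

>>> arm_command([
  {"offset": [0,0,0],"turn": 0,"jaw": 0.64},
  {"offset": [-1.5,0,0],"turn": 0,"jaw": 0.64},
  {"offset": [-4,0,0],"turn": 0,"jaw": 0.64},
  {"offset": [-8,0,0],"turn": 0,"jaw": 0.6},
  {"offset": [-12,0,0],"turn": 0,"jaw": 0.5},
  {"offset": [-16,0,0],"turn": 0,"jaw": 0.4},
  {"offset": [-18,0,0],"turn": 0,"jaw": 0.3},
  {"offset": [-18,3,0],"turn": 0,"jaw": 0.2},
  {"offset": [-18,6,0],"turn": 0,"jaw": 0.1},
  {"offset": [-18,8,0],"turn": 0,"jaw": 0},
])

```text
clock: 27.45
tcp_pos: [0.4321, -0.2918, 0.3673]
tcp_rot: [108.0, 90.0, 112.9]
ft_force: [-1.2, 0.1, 0.5]
opening: 0.0797
```

Run:
```python
from h import *
p=spoons(-.01,.04,"top"); cv2.imwrite("pics/t6.png",cv2.resize(p[300:400,330:510],None,fx=4,fy=4))
go(.44,-.3,.2,7.6)
```

```text
conf 0.71 428 [ 421.4 -444.8] [141.5  66.8] -70.6 widths -60..60: [np.float64(12.2), np.float64(4.9), 0, np.float64(9.7), np.float64(32.7), np.float64(46.6), np.float64(53.8), np.float64(59.9), np.float64(26.2)] mean [ 428.4 -456.5] [-0.0013  0.0091  0.0369]
conf 0.47 196 [619.7 183.5] [126.9  24.7] -85.5 widths -60..60: [np.float64(16.4), np.float64(22.2), np.float64(19.0), np.float64(4.0), 0, np.float64(6.4), np.float64(7.4), np.float64(8.2), np.float64(10.9)] mean [620.8 197.3] [-0.0006  0.0057  0.0123]
[([0.6194, 0.1806, -0.0005], 0.8)]
off [ 0.41 -0.8   0.68] turn -2.6 dist 0.011 jawnow 5.0 grasp [ 0.4325 -0.2926  0.2041] q6 -46.6 open 0.0872
```

View pics/t6.png

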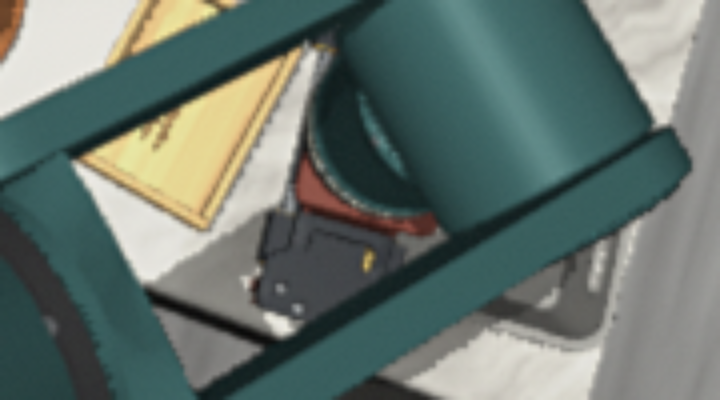

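Run:
```python
from h import *
go(.47,.12,.22,7.6)
```

```text
off [-1.59 40.78  7.31] turn -2.6 dist 0.415 jawnow 5.0 grasp [ 0.4325 -0.2926  0.2041] q6 -46.6 open 0.0872
```

>>> arm_command([
  {"offset": [-0.3,4,0.7],"turn": -0.3,"jaw": 0},
  {"offset": [-0.6,8,1.4],"turn": -0.6,"jaw": 0},
  {"offset": [-1,12,2.1],"turn": -1,"jaw": 0},
  {"offset": [-1.3,16,2.8],"turn": -1.3,"jaw": 0},
  {"offset": [-1.6,20,3.6],"turn": -1.6,"jaw": 0},
  {"offset": [-1.6,24,4.3],"turn": -2,"jaw": 0},
  {"offset": [-1.6,28,5],"turn": -2.6,"jaw": 0},
  {"offset": [-1.6,32,5.7],"turn": -2.6,"jaw": 0},
  {"offset": [-1.6,36.5,6.5],"turn": -2.6,"jaw": 0},
  {"offset": [-1.6,40.8,7.3],"turn": -2.6,"jaw": 0},
])

```text
clock: 28.6
tcp_pos: [0.4719, 0.1205, 0.3833]
tcp_rot: [-17.4, 89.9, -9.9]
ft_force: [0.9, -0.6, 0.0]
opening: 0.0877
```

Run:
```python
from h import *
go(.612,.185,.22,7.6)
m=camera_model("top"); p,d=get_image("top"); cv2.imwrite("pics/t7.png",cv2.resize(p[260:400,240:510],None,fx=2.9,fy=2.9))
```

```text
off [ 0.05  4.58 14.73] turn -0.2 dist 0.154 jawnow 7.4 grasp [0.4719 0.1205 0.2203] q6 -1.2 open 0.0877
```

View pics/t7.png

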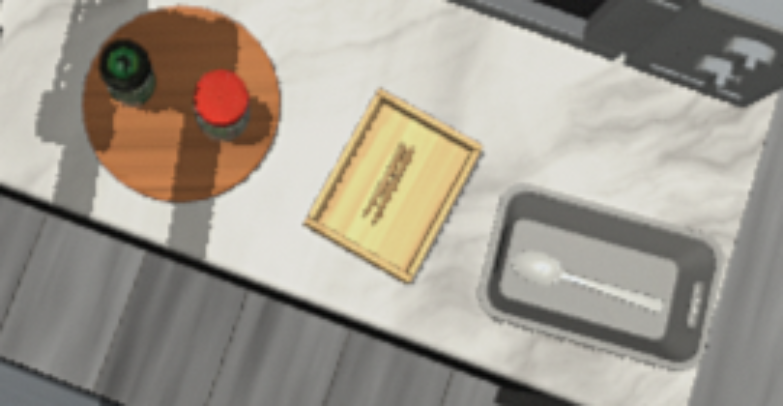

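The first spoon lies in the caddy at (585,280). The peg is in the box and both jars are on the stand. Now the second spoon.

>>> arm_command([
  {"offset": [0,1.5,4],"turn": 0,"jaw": 0},
  {"offset": [0,3,8],"turn": 0,"jaw": 0},
  {"offset": [0,4,11.5],"turn": 0,"jaw": 0},
  {"offset": [0,4.6,13.5],"turn": 0,"jaw": 0},
  {"offset": [0,4.6,14.7],"turn": 0,"jaw": 0},
  {"offset": [0,4.6,14.7],"turn": 0,"jaw": 0},
  {"offset": [0,4.6,14.7],"turn": 0,"jaw": 0},
  {"offset": [0,4.6,14.7],"turn": 0,"jaw": 0},
  {"offset": [0,4.6,14.7],"turn": 0,"jaw": 0.2},
  {"offset": [0,4.6,14.7],"turn": 0,"jaw": 0.4},
])

```text
clock: 29.65
tcp_pos: [0.6099, 0.1837, 0.3835]
tcp_rot: [41.3, 90.0, 48.7]
ft_force: [0.5, 0.3, 0.1]
opening: 0.075
```

Run:
```python
from h import *
m=camera_model("wrist"); p,d=get_image("wrist"); cv2.imwrite("pics/w5.png",p)
for r in regions_of("wrist","spoon_a")[:3]:
    P=world("wrist",r["pixels"],d,m); P=P[(P[:,2]>.002)&(P[:,2]<.03)]
    if len(P)<100: continue
    O,a,l=axis(P); u=np.array([np.cos(np.radians(a)),np.sin(np.radians(a))])
    print(r["conf"],O.round(4),round(a,1),l.round(4)); g=O+.017*u; print(g); go(*g,0.020,a-90)
```

```text
0.94 [0.6243 0.1818] 98.6 0.1297
[0.62174331 0.19863186]
off [20.05  1.32  1.34] turn -1.1 dist 0.201 jawnow 7.5 grasp [0.6101 0.1838 0.2205] q6 3.1 open 0.0671
```

View pics/w5.png

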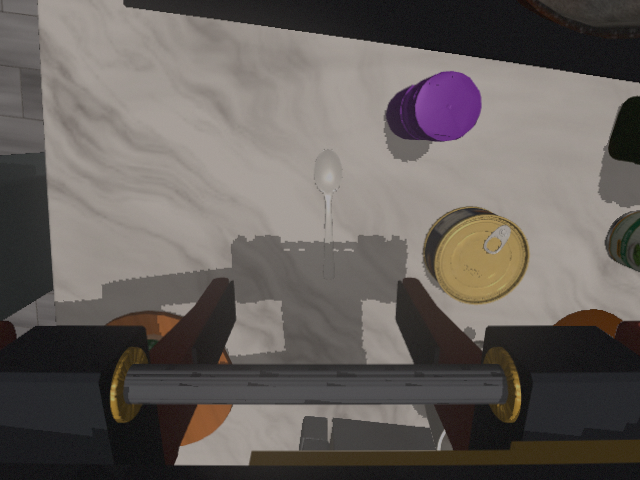

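Run:
```python
from h import *
m=camera_model("wrist");print(m["pose"][:3,3]-(read_state()["tcp_pos"]-[0,0,.163]))
```

```text
[-0.00867999  0.0755192   0.14344892]
```

>>> arm_command([
  {"offset": [3.5,0.7,0.7],"turn": -1,"jaw": 0.4},
  {"offset": [7.5,1.3,1.3],"turn": -1,"jaw": 0.4},
  {"offset": [11.5,1.3,1.3],"turn": -1,"jaw": 0.4},
  {"offset": [15,1.3,1.3],"turn": -1,"jaw": 0.4},
  {"offset": [17.5,1.3,1.3],"turn": -1,"jaw": 0.4},
  {"offset": [18.8,1.3,1.3],"turn": -1,"jaw": 0.4},
  {"offset": [19.4,1.3,1.3],"turn": -1,"jaw": 0.4},
  {"offset": [19.7,1.3,1.3],"turn": -1,"jaw": 0.4},
  {"offset": [19.7,1.3,1.3],"turn": -1,"jaw": 0.4},
  {"offset": [19.7,1.3,1.3],"turn": -1,"jaw": 0.4},
])

```text
clock: 30.75
tcp_pos: [0.6223, 0.1987, 0.1876]
tcp_rot: [5.6, 89.9, 14.1]
ft_force: [-0.0, -0.2, -0.5]
opening: 0.0527
```

Run:
```python
from h import *
get_image("scene"); go(0.6217,0.1986,0.020,8.6)
```

```text
off [ 0.45  0.   -0.06] turn -0.1 dist 0.005 jawnow 8.5 grasp [0.6222 0.1987 0.0245] q6 3.2 open 0.0526
```

>>> arm_command([
  {"offset": [0.2,0,0],"turn": 0,"jaw": 0.4},
  {"offset": [0.4,0,0],"turn": 0,"jaw": 0.5},
  {"offset": [0.4,0,0],"turn": 0,"jaw": 0.6},
  {"offset": [0.4,0,0],"turn": 0,"jaw": 0.7},
  {"offset": [0.4,0,0],"turn": 0,"jaw": 0.85},
  {"offset": [0.4,0,0],"turn": 0,"jaw": 0.9},
  {"offset": [0.4,0,0],"turn": 0,"jaw": 0.9},
  {"offset": [0.4,0,0],"turn": 0,"jaw": 0.9},
  {"offset": [0.4,0,0],"turn": 0,"jaw": 0.9},
  {"offset": [0.4,0,0],"turn": 0,"jaw": 0.9},
], newtons=15)

```text
clock: 31.8
tcp_pos: [0.6218, 0.1986, 0.1824]
tcp_rot: [18.8, 90.0, 27.2]
ft_force: [-0.4, -0.4, 4.5]
opening: 0.0222
```

>>> arm_command([
  {"offset": [-0.5,0,0],"turn": 0,"jaw": 0.9},
  {"offset": [-2,0,0],"turn": 0,"jaw": 0.9},
  {"offset": [-5,0,0],"turn": 0,"jaw": 0.9},
  {"offset": [-9,0,0],"turn": 0,"jaw": 0.9},
  {"offset": [-13,0,0],"turn": 0,"jaw": 0.9},
  {"offset": [-17,0,-2],"turn": 0,"jaw": 0.9},
  {"offset": [-19.5,0,-5.5],"turn": 0,"jaw": 0.9},
  {"offset": [-20,-1,-10],"turn": 1,"jaw": 0.9},
  {"offset": [-20,-2.5,-14],"turn": 2,"jaw": 0.9},
  {"offset": [-20,-5,-17],"turn": 3.3,"jaw": 0.9},
])

```text
clock: 32.8
tcp_pos: [0.458, 0.124, 0.3832]
tcp_rot: [65.8, 90.0, 71.0]
ft_force: [0.6, 0.5, 0.2]
opening: 0.0221
```

Run:
```python
from h import *
go(0.451,-0.33,0.22,5)
```

```text
off [  0.   -45.14  -4.84] turn 0.2 dist 0.454 jawnow 5.2 grasp [0.458  0.124  0.2202] q6 1.5 open 0.0221
```

Run:
```python
from h import *
p,d=get_image("top")
for r in regions_of("top","spoon_a")[:3]:
    P=world("top",r["pixels"],d); P=P[(P[:,2]>-.01)&(P[:,2]<.04)]
    if len(P)>50: print(r["conf"],len(P),axis(P),np.percentile(P[:,2],[5,50,95]))
```

```text
0.72 320 (array([ 0.44150806, -0.39598556]), np.float64(93.23640310811662), np.float64(0.13010006932701135)) [0.00163818 0.00770654 0.01440372]
```

>>> arm_command([
  {"offset": [0,-4.5,-0.5],"turn": 0,"jaw": 0.9},
  {"offset": [0,-9,-1],"turn": 0,"jaw": 0.9},
  {"offset": [0,-13.5,-1.5],"turn": 0,"jaw": 0.9},
  {"offset": [0,-18,-2],"turn": 0,"jaw": 0.9},
  {"offset": [0,-22.5,-2.5],"turn": 0,"jaw": 0.9},
  {"offset": [0,-27,-3],"turn": 0,"jaw": 0.9},
  {"offset": [0,-31.5,-3.5],"turn": 0,"jaw": 0.9},
  {"offset": [0,-36,-4],"turn": 0,"jaw": 0.9},
  {"offset": [0,-40.5,-4.4],"turn": 0,"jaw": 0.9},
  {"offset": [0,-45,-4.8],"turn": 0,"jaw": 0.9},
])

```text
clock: 33.9
tcp_pos: [0.454, -0.3307, 0.3829]
tcp_rot: [-30.1, 89.9, -24.9]
ft_force: [0.4, -0.0, 0.1]
opening: 0.0217
```

Run:
```python
from h import *
p,d=get_image("wrist"); cv2.imwrite("pics/w6.png",p)
go(0.450,-0.378,0.05,5)
```

```text
off [17.05 -3.89 -0.87] turn 0.1 dist 0.175 jawnow 5.1 grasp [ 0.4547 -0.3372  0.2202] q6 -48.5 open 0.0225
```

View pics/w6.png

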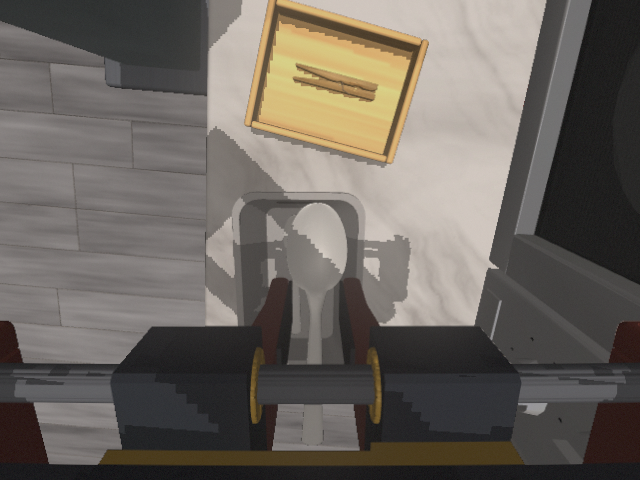

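>>> arm_command([
  {"offset": [0,-3,-0.5],"turn": 0,"jaw": 0.9},
  {"offset": [3,-4.1,-0.5],"turn": 0,"jaw": 0.9},
  {"offset": [7,-4.1,-0.5],"turn": 0,"jaw": 0.9},
  {"offset": [10,-4.1,-0.5],"turn": 0,"jaw": 0.9},
  {"offset": [12.5,-4.1,-0.5],"turn": 0,"jaw": 0.9},
  {"offset": [14.5,-4.1,-0.5],"turn": 0,"jaw": 0.9},
  {"offset": [16,-4.1,-0.5],"turn": 0,"jaw": 0.9},
  {"offset": [17,-4.1,-0.5],"turn": 0,"jaw": 0.9},
  {"offset": [17,-4.1,-0.5],"turn": 0,"jaw": 0.9},
  {"offset": [17,-4.1,-0.5],"turn": 0,"jaw": 0.9},
])

```text
clock: 34.95
tcp_pos: [0.4529, -0.37, 0.2126]
tcp_rot: [-39.3, 90.0, -34.1]
ft_force: [0.4, -0.4, 0.6]
opening: 0.0215
```

Run:
```python
from h import *
get_image("scene"); go(0.450,-0.380,0.037,5)
```

```text
off [ 1.3  -0.96 -0.38] turn 0.2 dist 0.017 jawnow 5.2 grasp [ 0.453  -0.3701  0.05  ] q6 -51.2 open 0.0215
```

>>> arm_command([
  {"offset": [0,-0.5,-0.2],"turn": 0,"jaw": 0.9},
  {"offset": [0,-0.9,-0.2],"turn": 0,"jaw": 0.9},
  {"offset": [0.5,-0.9,-0.2],"turn": 0,"jaw": 0.9},
  {"offset": [1,-0.9,-0.2],"turn": 0,"jaw": 0.9},
  {"offset": [1.3,-0.9,-0.2],"turn": 0,"jaw": 0.9},
  {"offset": [1.3,-0.9,-0.2],"turn": 0,"jaw": 0.9},
  {"offset": [1.3,-0.9,-0.2],"turn": 0,"jaw": 0.75},
  {"offset": [1.3,-0.9,-0.2],"turn": 0,"jaw": 0.64},
  {"offset": [1.3,-0.9,-0.2],"turn": 0,"jaw": 0.64},
  {"offset": [1.3,-0.9,-0.2],"turn": 0,"jaw": 0.64},
])

```text
clock: 36.0
tcp_pos: [0.4513, -0.379, 0.1993]
tcp_rot: [-43.6, 90.0, -38.4]
ft_force: [0.0, -0.1, 0.3]
opening: 0.0315
```

>>> arm_command([
  {"offset": [0,0,0],"turn": 0,"jaw": 0.64},
  {"offset": [-1,0,0],"turn": 0,"jaw": 0.64},
  {"offset": [-4,0,0],"turn": 0,"jaw": 0.64},
  {"offset": [-8,0,0],"turn": 0,"jaw": 0.6},
  {"offset": [-12,0,0],"turn": 0,"jaw": 0.5},
  {"offset": [-16,0,0],"turn": 0,"jaw": 0.4},
  {"offset": [-18,4,0],"turn": 0,"jaw": 0.3},
  {"offset": [-18,8,0],"turn": 0,"jaw": 0.2},
  {"offset": [-18,12,0],"turn": 0,"jaw": 0.1},
  {"offset": [-18,16,0],"turn": 0,"jaw": 0},
])

```text
clock: 37.0
tcp_pos: [0.4363, -0.2181, 0.3802]
tcp_rot: [-30.9, 89.9, -25.8]
ft_force: [0.5, 0.7, -0.2]
opening: 0.08
```

>>> arm_command([
  {"offset": [0,4,0],"turn": 0,"jaw": 0},
  {"offset": [0,8,0],"turn": 0,"jaw": 0},
  {"offset": [0,12,0],"turn": 0,"jaw": 0},
  {"offset": [0,16,0],"turn": 0,"jaw": 0},
  {"offset": [0,20,0],"turn": 0,"jaw": 0},
  {"offset": [0,24,0],"turn": 0,"jaw": 0},
  {"offset": [0,28,0],"turn": 0,"jaw": 0},
  {"offset": [0,32,0],"turn": 0,"jaw": 0},
  {"offset": [0,36,0],"turn": 0,"jaw": 0},
  {"offset": [0,36,0],"turn": 0,"jaw": 0},
])

```text
clock: 38.0
tcp_pos: [0.4034, 0.1424, 0.38]
tcp_rot: [57.4, 89.9, 62.9]
ft_force: [-0.9, -0.2, -0.1]
opening: 0.0876
```

Run:
```python
from h import *
p,d=get_image("top"); cv2.imwrite("pics/t8.png",cv2.resize(p[250:400,240:510],None,fx=2.9,fy=2.9))
for r in regions_of("top","spoon_a")[:4]:
    P=world("top",r["pixels"],d); P=P[(P[:,2]>-.01)&(P[:,2]<.06)]
    if len(P)>50: 
        O,a,l=axis(P); u=np.array([np.cos(np.radians(a)),np.sin(np.radians(a))]); t=(P[:,:2]-O)@u
        print(round(r["conf"],2),len(P),O,a,l,np.percentile(P[:,2],[5,50,95]),"slope",np.polyfit(t,P[:,2],1)[0])
P=world("top",np.ones((480,640),bool),d)
Q=P[(abs(P[:,0]-.463)<.07)&(abs(P[:,1]+.023)<.1)&(P[:,2]>.1)&(P[:,2]<.13)]
for q in (Q[Q[:,1]>-.023],Q[Q[:,1]<-.023]): print(len(q),q.mean(0))
for n in ("tuna","mug","stand","salt_jar","spice_jar","peg"): print(n,[(np.round(r["xyz"],3).tolist(),round(r["conf"],2)) for r in pinpoint("top",n)])
P2=read_state(); print(P2["tcp_pos"],P2["ft_force"])
```

```text
0.63 239 [ 0.46047702 -0.39297503] 89.72630337438967 0.12824503093416545 [0.00306582 0.00887529 0.01532636] slope -0.010935255025138561
0.43 110 [ 0.47095224 -0.21235138] -9.07337675466457 0.051607327327925834 [0.00562327 0.01730773 0.02148153] slope 0.011781788953180978
266 [0.4608341  0.01944987 0.11771587]
304 [ 0.46268162 -0.06175954  0.12020256]
tuna [([0.77, 0.167, -0.004], 0.87), ([0.439, -0.396, 0.005], 0.34)]
mug [([0.78, 0.034, 0.004], 0.94)]
stand [([0.467, -0.025, -0.003], 0.62)]
salt_jar [([0.464, 0.02, 0.015], 0.93), ([0.461, -0.214, 0.005], 0.55), ([0.78, 0.033, 0.003], 0.45)]
spice_jar [([0.463, -0.065, 0.011], 0.79), ([0.684, 0.288, -0.003], 0.75)]
peg [([0.46, -0.213, 0.007], 0.4)]
[0.40452994 0.13791976 0.37926117] [-0.07360267 -0.12687892  1.09558557]
```

View pics/t8.png

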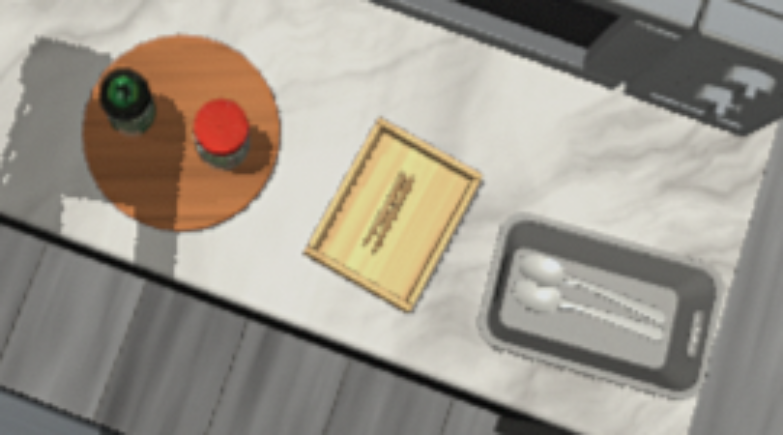

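Both spoons lie side by side on the caddy floor at (590,290). The peg is flat at (388,212), both jars are upright on the stand, and the gripper is clear. Handing in.

```bash
python3 -c "
from rig import *
print(close_job())"
```

```text
the job is handed in; nothing more can be done
None
```

The sorting is done and was handed in at about 38 s of the 144 s limit. The hand-in gave no verdict. I did not touch the purple look-alike.

The last checks, from the top camera:
- **Jars:** both stand upright on the stand, about 40–45 mm from its centre.
- **Spoons:** both lie flat side by side on the caddy floor. I measured the second one at 9–15 mm high and almost level. The network did not report the first in the final picture, so for that one I relied on the picture and an earlier measurement.
- **Peg:** it lies flat in the box, reported near the box's centre. That report was weak (0.40), but the picture agrees. The network also took it for a spoon, which I ignored.
- **Tin and mug:** both are within 2 mm of where the same camera first placed them.
- **Gripper:** it is open, empty and clear of everything.

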